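# Weigh an axe head on the bench balance

## Task

Weigh the axe head that lies on one pan of the balance: stand steel weights from the board upright on the empty pan, setting each down gently, until the beam comes to rest level with the red pointer in the green band. The axe head must stay lying on its pan; weights you do not need must end up standing upright on their board, and the bowl, mallet and oil can are to be left alone.

Things in the scene. Friction and masses are not known exactly. Their poses are not given: they have to be found in the camera images.
- balance: green bench balance, fixed. Base 120 x 340 x 22 mm. Beam along its y axis, pivot 80 mm above the bench, arms 125 mm; at each end a flat round brass pan, 170 mm diameter, no rim, always kept horizontal by a linkage: axe-head pan at +y, empty pan at -y. Behind (-x of) the red pointer a white dial plate, 90 mm wide, heights 192 to 242 mm, with a 15 mm green band. Origin: centre of underside; z up.
- beam (a joint): tilt of the beam, rad: 0 level, positive when the axe-head pan (+y) is low; stops at -0.14 and +0.14, starts at +0.14. A return spring makes the tilt about 0.035 rad per 100 g difference of load (400 g just reaches a stop), wherever on the pans the loads stand. Damped; settles in about 1 s. Pointer in the green band: -0.05 to +0.05.
- pan_load_top (a point): centre of the upper face of the empty pan (the one to load), 170 mm diameter. It is 110 mm above the bench when the beam is level, 127 mm at the start, and moves with the beam (down as it is loaded). Its axes stay parallel to those of the balance base.
- pan_axe_top (a point): centre of the upper face of the pan with the axe head, 170 mm diameter, 110 mm above the bench when level.
- pointer_tip (a point): top end of the red pointer, 154 mm above the beam's pivot; it leans to +y when the axe-head pan is low.
- axe_head: dark steel axe head, loose, lying on its cheek on its pan, about 160 x 104 x 30 mm, of unknown mass between 0.95 and 1.47 kg. Origin: under its middle, on the pan; x towards the cutting edge, z up.
- weight_800: 800 g (exact) steel balance weight, loose, standing upright: round body 50 mm diameter and 42 mm high, then a thin neck, then a cylindrical grip knob 30 mm diameter from 53 to 80 mm above the underside (80 mm high in all). Origin: centre of the underside; z up along its axis.
- weight_400: 400 g (exact) steel balance weight, loose, standing upright: round body 38 mm diameter and 36 mm high, then a thin neck, then a cylindrical grip knob 24 mm diameter from 49 to 70 mm above the underside (70 mm high in all). Origin: centre of the underside; z up along its axis.
- weight_200: 200 g (exact) steel balance weight, loose, standing upright: round body 30 mm diameter and 30 mm high, then a thin neck, then a cylindrical grip knob 18 mm diameter from 41 to 60 mm above the underside (60 mm high in all). Origin: centre of the underside; z up along its axis.
- weight_board: dark wooden board, fixed on the bench, 280 (x) x 110 (y) x 16 mm, on which the three weights stand in a row along its x axis about 85 mm apart, in any order. Origin: centre of its underside on the bench, so its top is at 16 mm.
- bowl: bystander: pale wooden bowl, 100 mm diameter, 45 mm high, loose. Origin: centre of the underside.
- mallet: bystander: wooden mallet lying on the bench, head 75 x 120 x 70 mm, handle 200 mm to its -x. Origin: under the centre of the head.
- oil_can: bystander: red cylindrical can, 64 mm diameter, 120 mm high, loose. Origin: centre of the underside.
- pan_load: the empty pan itself (same part as pan_load_top; this origin is on its hinge at the end of the beam, 30 mm below the pan's upper face).
Things that resemble listed ones, but are neither listed nor needed, are in the scene too. Leave any orange look-alike of the weight_800 alone.

How it is judged:
On the way, in this order (a step that is already met when the one before it is completed fails the run):
1. a first weight stands upright on the empty pan (((horizontal distance between weight_800 and pan_load_top below 0.08 m and z of weight_800 in the frame of pan_load_top between -0.005 and 0.005 m and angle between weight_800's own z axis and vertical below 0.1 rad) or (horizontal distance between weight_400 and pan_load_top below 0.08 m and z of weight_400 in the frame of pan_load_top between -0.005 and 0.005 m and angle between weight_400's own z axis and vertical below 0.1 rad) or (horizontal distance between weight_200 and pan_load_top below 0.08 m and z of weight_200 in the frame of pan_load_top between -0.005 and 0.005 m and angle between weight_200's own z axis and vertical below 0.1 rad))), for 0.2 s.
2. the 800 g weight and at least one other stand upright on that pan (horizontal distance between weight_800 and pan_load_top below 0.08 m and z of weight_800 in the frame of pan_load_top between -0.005 and 0.005 m and angle between weight_800's own z axis and vertical below 0.1 rad and ((horizontal distance between weight_400 and pan_load_top below 0.08 m and z of weight_400 in the frame of pan_load_top between -0.005 and 0.005 m and angle between weight_400's own z axis and vertical below 0.1 rad) or (horizontal distance between weight_200 and pan_load_top below 0.08 m and z of weight_200 in the frame of pan_load_top between -0.005 and 0.005 m and angle between weight_200's own z axis and vertical below 0.1 rad))), for 0.2 s.
At the end, for the whole second after the job is handed in: Beam at rest within 0.05 rad of level; axe head lying within 50 mm of its pan's centre; the 800 g and at least one other weight upright (0.1 rad) and at rest within 80 mm of the other pan's centre, any unused one upright on the board; bowl, mallet, can moved under 30 mm (all of step 2 and value of joint beam between -0.05 and 0.05 rad and velocity of joint beam between -0.03 and 0.03 rad/s and horizontal distance between axe_head and pan_axe_top below 0.05 m and z of axe_head in the frame of pan_axe_top below 0.012 m and angle between axe_head's own z axis and vertical below 0.15 rad and ((horizontal distance between weight_400 and pan_load_top below 0.08 m and z of weight_400 in the frame of pan_load_top between -0.005 and 0.005 m and angle between weight_400's own z axis and vertical below 0.1 rad) or (x of weight_400 in the frame of weight_board between -0.14 and 0.14 m and y of weight_400 in the frame of weight_board between -0.055 and 0.055 m and z of weight_400 in the frame of weight_board between 0.011 and 0.021 m and angle between weight_400's own z axis and vertical below 0.1 rad)) and ((horizontal distance between weight_200 and pan_load_top below 0.08 m and z of weight_200 in the frame of pan_load_top between -0.005 and 0.005 m and angle between weight_200's own z axis and vertical below 0.1 rad) or (x of weight_200 in the frame of weight_board between -0.14 and 0.14 m and y of weight_200 in the frame of weight_board between -0.055 and 0.055 m and z of weight_200 in the frame of weight_board between 0.011 and 0.021 m and angle between weight_200's own z axis and vertical below 0.1 rad)) and distance of each of bowl, mallet, oil_can from where it was at the start of the episode below 0.03 m and linear speed of each of weight_800, weight_400, weight_200 below 0.02 m/s); the robot touches nothing.
It fails at once if a bystander (bowl, mallet or oil can) is moved more than 30 mm (distance of any of bowl, mallet, oil_can from where it was at the start of the episode above 0.03 m).
It fails at once if a weight is dropped or pressed hard on the pan (over 60 N) (contact force between any of weight_800, weight_400, weight_200 and pan_load above 60 N).
It fails at once if the axe head is knocked off its pan (horizontal distance between axe_head and pan_axe_top above 0.06 m).
It also fails if it takes over 72 s, if anything falls off the work surface, if the arm or the gripper's body presses on something with over 40 N, if the wrist force passes 120 N, or if a joint passes its speed limit or range.

## Robot

A 6-joint arm with a two-finger parallel gripper is mounted at the origin on the work surface. World frame = base frame: x ahead of the robot, y to its left, z up, the work surface at z = 0. Lengths are in m, angles in rad, forces in N, time in s.
With the tool pointing down it reaches from about 0.325 to 0.9 m from the base axis. Payload 3.5 kg.
Tool frame: the origin (TCP) lies on the centre line of the jaws, within the pads' length; the fingertips stand 11 mm ahead of it and the grasp point (between the pads) lies 8 mm behind it (arm.tip_extent is the distance from the TCP to the fingertips, in m); z points along the fingers, y is the line along which they close (so a half turn about z gives the same grasp; the last joint's range is limited). The gripper opens to 85 mm and grips with 20 to 120 N. Pads are 22 mm wide; open, the fingers measure 114 mm over their backs; the gripper's body (76 mm by 85 mm) begins 54 mm behind the grasp point. The pads swing forward as they close: fully open they stand 13 mm farther back than shut.
Start: joints at [1.068, 0.276, -0.026, 1.268, 0, 1.467], TCP at [0.243, 0.576, 0.242] pointing down, gripper open.
Joint ranges: [-3.12, 3.12], [-0.85, 1.88], [-1.08, 1.24], [-1.95, 2.15], [-1.57, 1.53], [-3.14, 3.14]. Speed limits (rad/s): [2.57, 2.57, 3.14, 3.14, 3.14, 3.14].

## Interface

Orientations are given as a rotation vector (axis times angle).
In Python, from workcell import arm, imaging gives the robot as it stands. The module is installed in compiled form; this text tells all that it offers.
- The arm moves only by the tool apply_moves, never from a script. Its argument "rows" is a list of rows, each an object of numbers: "x", "y", "z": the shift along the tool's x, y, z in mm; "rx", "ry", "rz": the turn, a rotation vector about the tool's x, y, z in rad; "gripper": the finger opening in mm, from 0 to 85.4. A call has 1 to 20 rows; each row shifts and turns the commanded pose from where the row before left it, along the tool's axes as they then stand; what a row does not reach is not made up. A row lasts 1/8 s, in which the tool goes at most 62.5 mm and 10.7 degrees, less where a joint would pass 70% of its speed; a pose out of reach is approached as far as the arm can. A call is refused whole if a number of a shift passes 62.5 or a number of a turn 0.188, either way. A call with a gripper value outside its range is refused whole. The fingers move at their own pace and stop on an object; the grip force is fixed at half the most. Time passes only in rows, so rows that do not move let the fingers close. It gives the time, the measured TCP pose, the force, the opening and the grip force at its end, in the units of the state.
- arm.state(): the state, without advancing time (a new reading comes with each control period).
- imaging.snapshot(name): name is "scene" or "top" or "wrist"; returns a dict with "frame" (400x640x3 uint8, red, green, blue), "range_z" (400x640 float32, m along the optical axis (not along the pixel's ray), 0 where there is no reading), "fx", "fy", "cx", "cy" (pixels), "T" (4x4, takes a point from camera to world coordinates); the wrist camera has in their place "T_tool_cam" (4x4, takes a point from camera to tool coordinates, whose origin is the TCP and whose axes are the flange's). Camera axes: x right, y down, z forward; pixel columns grow to the right and rows downward; lengths in m; the calibration is good to about 2 mm. A picture is of the moment at which its call begins: read the wrist's pose just before it.
- arm.close_job(): hands the job in; it is judged then, once.
Trained networks look in a picture, given as the dict that the camera call returned (one of the last four; its "shot" number tells which), for a name from the list of things; names that differ only in an ending like _2 or _b are one class to them, and where a whole thing is asked for, a point or a joint stands for the part that bears it (a point fixed in the world has none). Each returns a list of dicts, best first, with "p" (0 to 1); they miss things now and then, are a little off and sometimes report something else, mostly with a low value. They report only what shows in the picture. A call takes as long as a camera call. They do not tell look-alikes from the thing itself.
- imaging.silhouettes(picture, name): "pixels" (400x640 bool, what is visible of it).
- imaging.mark_of(picture, name): "xyz" ([x, y, z] in m, in world coordinates, good to about 4 mm: a listed point, or the origin of a listed thing).
The state is a dict: "time_s": time; "joint_pos": joint angles; "dq": joint speeds; "effort": joint torques, N m; "tool_pos": TCP position; "eef_rot": TCP orientation; "wrist_force": force on the tool from outside, world axes, zero at the start; "ft_torque": the same for the moment, N m; "gripper_width": finger opening in m; "grasp_force": force on a finger pad.
Only numpy, scipy, OpenCV 4.12 (cv2) and the standard library are available. Lean on these libraries where they do the work, as an engineer would, in place of code of your own. Each camera call takes 0.05 s, during which the arm holds its last target. There are 200 camera calls.

## Working session

There is one attempt and no reset: what is moved stays moved. The work goes in short steps, Python scripts to look and compute and a tool call to move; the robot and the scene stay as the last step left them, time stands still between calls to the robot, and variables do not carry over. Pictures are saved under pics/ and viewed, at most 10 in all, crops included, and the job is handed in when it is done.

Besides the shell and the picture viewer there is one more tool, called in YAML: its name, and indented under it one key for each argument. apply_moves: Moves the arm, as the interface text tells. Its arguments: {"type":"object","properties":{"rows":{"type":"array","items":{"type":"object","properties":{"x":{"type":"number"},"y":{"type":"number"},"z":{"type":"number"},"rx":{"type":"number"},"ry":{"type":"number"},"rz":{"type":"number"},"gripper":{"type":"number"}}}}},"required":["rows"]}

```bash
mkdir -p pics
cat > h.py <<'E'
import numpy as np, cv2
from workcell import arm, imaging
from scipy.spatial.transform import Rotation as R
def TT():
    s=arm.state(); T=np.eye(4); T[:3,:3]=R.from_rotvec(s["eef_rot"]).as_matrix(); T[:3,3]=s["tool_pos"]; return T
def snap(n):
    T=TT(); p=imaging.snapshot(n)
    p["W"]=p["T"] if n!="wrist" else T@p["T_tool_cam"]
    return p
def cloud(p,mask):
    v,u=np.nonzero(mask&(p["range_z"]>0)); z=p["range_z"][v,u]
    c=np.stack([(u-p["cx"])/p["fx"]*z,(v-p["cy"])/p["fy"]*z,z],1)
    return c@p["W"][:3,:3].T+p["W"][:3,3]
def save(p,n): cv2.imwrite("pics/"+n,p["frame"][:,:,::-1])
def px(p,X):
    c=np.linalg.inv(p["W"])@np.r_[X,1]; return (c[:2]/c[2]*[p["fx"],p["fy"]]+[p["cx"],p["cy"]]).round()
E
cat > a.py <<'E'
from h import *
np.set_printoptions(precision=3,suppress=True)
ps={n:snap(n) for n in("scene","top")}
for n,p in ps.items():
    save(p,n+"0.png")
    for t in "balance pan_load_top pan_axe_top pointer_tip axe_head weight_800 weight_400 weight_200 weight_board bowl mallet oil_can".split():
        for m in imaging.mark_of(p,t)[:3]:
            print(n,t,round(m["p"],2),np.array(m["xyz"]),px(p,m["xyz"]))
s=arm.state(); print({k:np.round(v,3) for k,v in s.items()}); print(TT())
cv2.imwrite("pics/both0.png",cv2.resize(np.vstack([ps[n]["frame"] for n in ps])[:,:,::-1],(480,600)))
E
python3 a.py
```

```text
scene balance 0.66 [0.53  0.061 0.001] [338. 231.]
scene balance 0.18 [ 0.721 -0.29   0.001] [279. 309.]
scene pan_load_top 0.69 [ 0.512 -0.063  0.127] [305. 211.]
scene pan_axe_top 0.62 [0.545 0.182 0.095] [368. 200.]
scene pointer_tip 0.88 [0.537 0.081 0.232] [345. 174.]
scene pointer_tip 0.59 [ 0.514 -0.059  0.1  ] [307. 218.]
scene axe_head 0.97 [0.545 0.179 0.098] [367. 200.]
scene axe_head 0.28 [0.529 0.061 0.001] [338. 231.]
scene weight_800 0.83 [ 0.479 -0.494 -0.   ] [180. 289.]
scene weight_800 0.7 [ 0.357 -0.149 -0.   ] [263. 229.]
scene weight_800 0.66 [ 0.335 -0.472 -0.002] [172. 261.]
scene weight_400 0.83 [ 0.479 -0.494 -0.   ] [180. 289.]
scene weight_400 0.7 [ 0.357 -0.149 -0.   ] [263. 229.]
scene weight_400 0.66 [ 0.335 -0.472 -0.002] [172. 261.]
scene weight_200 0.83 [ 0.479 -0.494 -0.   ] [180. 289.]
scene weight_200 0.7 [ 0.357 -0.149 -0.   ] [263. 229.]
scene weight_200 0.66 [ 0.335 -0.472 -0.002] [172. 261.]
scene weight_board 0.92 [ 0.461 -0.325  0.003] [230. 263.]
scene bowl 0.54 [ 0.44   0.405 -0.003] [391. 191.]
scene bowl 0.35 [0.549 0.178 0.095] [368. 20
[... 1140 characters left out ...]
llet 0.26 [ 0.508 -0.058  0.127] [325. 221.]
top oil_can 0.77 [ 0.723 -0.293  0.002] [390. 168.]
{'time_s': np.float64(1.3), 'joint_pos': array([ 1.068,  0.276, -0.026,  1.268, -0.   ,  1.467]), 'dq': array([ 0.   ,  0.002, -0.001,  0.001, -0.001,  0.002]), 'effort': array([ -0.002, -44.548,  29.556,   0.001,  -0.   ,   0.   ]), 'tool_pos': array([0.243, 0.576, 0.242]), 'eef_rot': array([0.624, 3.079, 0.   ]), 'wrist_force': array([-0.752, -0.715,  0.214]), 'ft_torque': array([-0.006,  0.012, -0.019]), 'grasp_force': np.float64(0.0), 'gripper_width': np.float64(0.085)}
[[-0.921  0.389  0.     0.243]
 [ 0.389  0.921 -0.     0.576]
 [-0.     0.    -1.     0.242]
 [ 0.     0.     0.     1.   ]]
```

View pics/scene0.png

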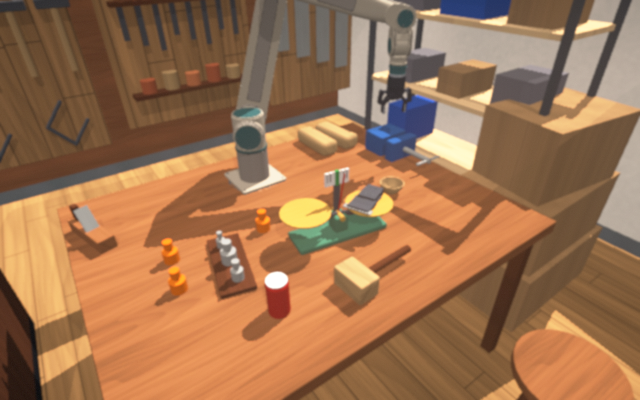

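View pics/top0.png

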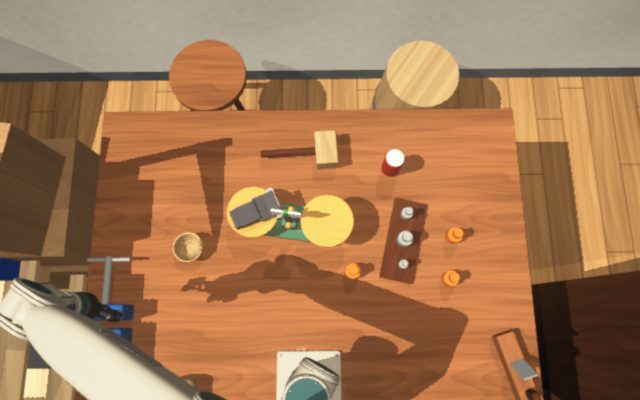

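The three steel weights stand on the board at top-view pixels (407,213), (405,238) and (403,264). The orange look-alikes at (352,271), (456,236) and (452,278) stand off the board and are to be left alone. Next I measure the knobs, board and pan from both views.

```bash
cat > b.py <<'E'
from h import *
np.set_printoptions(precision=4,suppress=True)
ps={n:snap(n) for n in("top","scene")}
for n,p in ps.items():
    C=cloud(p,np.ones((400,640),bool)); col=p["frame"][p["range_z"]>0]
    for c in [(0.382,-.321),(.465,-.328),(.55,-.334)]:
        Q=C[np.hypot(C[:,0]-c[0],C[:,1]-c[1])<.035]
        h=Q[:,2].max(); k=Q[Q[:,2]>h-.006]; kk=Q[Q[:,2]>h-.02]
        print(n,c,"top z",np.sort(Q[:,2])[-5:],"top centre",(k.min(0)+k.max(0))/2,"n",len(k),"ext",np.ptp(kk,axis=0))
    B=C[(abs(C[:,0]-.465)<.2)&(abs(C[:,1]+.325)<.1)&(C[:,2]>.010)&(C[:,2]<.022)]
    print("board z",np.median(B[:,2]),"rect",cv2.minAreaRect(B[:,:2].astype(np.float32)))
    P=C[(np.hypot(C[:,0]-.51,C[:,1]+.06)<.11)&(abs(C[:,2]-.127)<.008)]
    print("pan",np.median(P[:,2]),cv2.minEnclosingCircle(P[:,:2].astype(np.float32)),len(P))
p=ps["top"]; cv2.imwrite("pics/crop1.png",cv2.resize(p["frame"][185:295,340:480,::-1],None,fx=5,fy=5,interpolation=cv2.INTER_CUBIC))
E
python3 b.py
```

```text
top (0.382, -0.321) top z [0.0792 0.0795 0.0804 0.0815 0.0819] top centre [ 0.3777 -0.3149  0.079 ] n 15 ext [0.0136 0.0179 0.0194]
top (0.465, -0.328) top z [0.1002 0.1008 0.1015 0.102  0.1054] top centre [ 0.4625 -0.3233  0.1024] n 9 ext [0.0303 0.0276 0.0189]
top (0.55, -0.334) top z [0.0908 0.0913 0.0913 0.0914 0.0927] top centre [ 0.5505 -0.335   0.0897] n 21 ext [0.0243 0.0232 0.0179]
board z 0.01606723707643165 rect ((0.46735215187072754, -0.3250342905521393), (0.18324367702007294, 0.39178600907325745), 89.13301086425781)
pan 0.1276902972624463 ((0.5106120109558105, -0.062316205352544785), 0.08533218502998352) 2102
scene (0.382, -0.321) top z [0.0768 0.0776 0.0778 0.0779 0.079 ] top centre [ 0.382  -0.3191  0.0762] n 17 ext [0.0191 0.0177 0.0197]
scene (0.465, -0.328) top z [0.0986 0.0987 0.0988 0.099  0.0992] top centre [ 0.4656 -0.3265  0.0963] n 53 ext [0.0335 0.029  0.0199]
scene (0.55, -0.334) top z [0.0884 0.0885 0.0887 0.089  0.0892] top centre [ 0.5509 -0.3374  0.0864] n 39 ext [0.0277 0.0231 0.0199]
board z 0.016383513632981406 rect ((0.4635542631149292, -0.3258303105831146), (0.10990749299526215, 0.28464433550834656), 76.90757751464844)
pan 0.12783743266420522 ((0.5183488130569458, -0.0500744991004467), 0.10007654130458832) 1245
```

View pics/crop1.png

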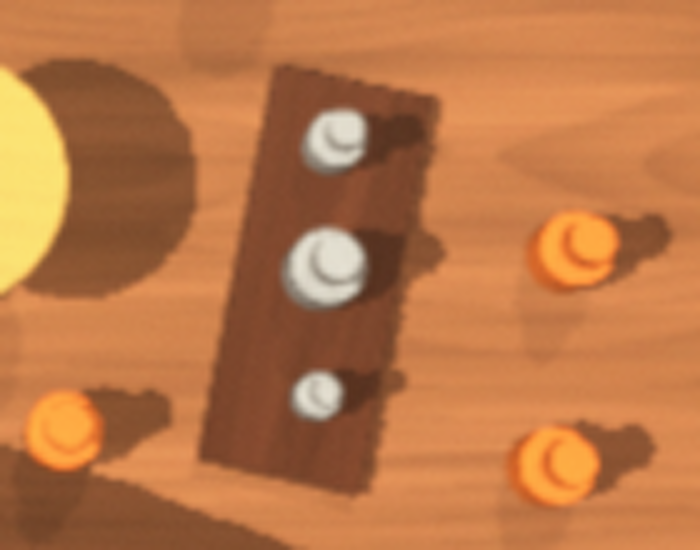

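Crop: from far to near on the board, the steel weights at crop (337,140), (325,265) and (318,395) are the 400 (top at 0.087 m), the 800 (largest, 0.097 m) and the 200 (0.077 m). The heights match the text: 86, 96 and 76 mm. The orange ones are off the board and stay untouched. I'm moving over to the board.

apply_moves:
  rows:
    - {"z": -40,"rz": -0.114}
    - {"z": -40,"rz": -0.114}
    - {"x": -22,"y": -50}
    - {"x": -22,"y": -50}
    - {"x": -22,"y": -50}
    - {"x": -22,"y": -50}
    - {"x": -22,"y": -50}
    - {"x": -22,"y": -50}
    - {"x": -22,"y": -50}
    - {"x": -22,"y": -50}
    - {"x": -22,"y": -50}
    - {"x": -22,"y": -50}
    - {"x": -22,"y": -50}
    - {"x": -22,"y": -50}
    - {"x": -22,"y": -50}
    - {"x": -22,"y": -50}
    - {"x": -22,"y": -50}
    - {"x": -22,"y": -50}
    - {"x": -22,"y": -50}
    - {"z": 20,"gripper": 60}

```text
validation failed for argument at $.ro...
```

```bash
cat > w.py <<'E'
import sys
from h import *
np.set_printoptions(precision=4,suppress=True)
p=snap("wrist"); T=TT(); save(p,sys.argv[1]+".png"); print(T,arm.state()["gripper_width"])
C=cloud(p,np.ones((400,640),bool))
for nm,c,zt in [("200",(0.380,-.318),.076),("800",(.465,-.326),.096),("400",(.551,-.336),.086)]:
    Q=C[(np.hypot(C[:,0]-c[0],C[:,1]-c[1])<.03)]
    if len(Q)<20: print(nm,"none"); continue
    t=np.percentile(Q[:,2],98); k=Q[Q[:,2]>t-.006]
    cc,r=cv2.minEnclosingCircle(k[:,:2].astype(np.float32)); d=np.r_[cc,t]-T[:3,3]
    print(nm,"top",t,"centre",np.array(cc),"r",r,len(k),"tool delta mm",T[:3,:3].T@d*1000, px(p,np.r_[cc,t]))
B=C[(abs(C[:,0]-.465)<.2)&(abs(C[:,1]+.325)<.1)&(C[:,2]>.010)&(C[:,2]<.022)]
print("board z",np.median(B[:,2]),"rect",cv2.minAreaRect(B[:,:2].astype(np.float32)))
E
python3 w.py w1
```

```text
[[-0.9211  0.3892  0.      0.2433]
 [ 0.3892  0.9211 -0.0001  0.5757]
 [-0.     -0.     -1.      0.2423]
 [ 0.      0.      0.      1.    ]] 0.08514224704847344
200 none
800 none
400 none
board z nan rect ((0.0, 0.0), (0.0, 0.0), 0.0)
  return _methods._mean(a, axis=axis, dtype=dtype,
  ret = ret.dtype.type(ret / rcount)
```

View pics/w1.png

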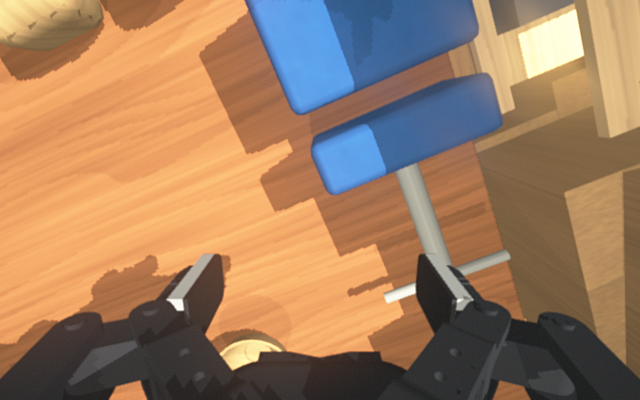

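The move was refused and the arm is still at its start; this view shows only the blue vise there. I'll try the move again with complete rows.

apply_moves:
  rows:
    - {"x": 0,"y": 0,"z": -40,"rx": 0,"ry": 0,"rz": -0.114,"gripper": 60}
    - {"x": 0,"y": 0,"z": -40,"rx": 0,"ry": 0,"rz": -0.114,"gripper": 60}

```text
time_s: 1.7
tool_pos: [0.243, 0.5753, 0.3225]
eef_rot: [-0.264, -3.13, 0.003]
wrist_force: [-0.1, 0.8, -0.1]
gripper_width: 0.0602
grasp_force: 0.0
```

apply_moves:
  rows:
    - {"x": -22,"y": -50}
    - {"x": -22,"y": -50}
    - {"x": -22,"y": -50}
    - {"x": -22,"y": -50}
    - {"x": -22,"y": -50}
    - {"x": -22,"y": -50}
    - {"x": -22,"y": -50}
    - {"x": -22,"y": -50}
    - {"x": -22,"y": -50}
    - {"x": -22,"y": -50}
    - {"x": -22,"y": -50}
    - {"x": -22,"y": -50}
    - {"x": -22,"y": -50}
    - {"x": -22,"y": -50}
    - {"x": -22,"y": -50}
    - {"x": -22,"y": -50}
    - {"x": -22,"y": -50}
    - {"z": 20}

```text
validation failed for argument at $.ro...
```

```bash
python3 w.py w2
```

```text
[[-0.9863  0.1646  0.0044  0.2444]
 [ 0.1647  0.9863  0.0081  0.5777]
 [-0.003   0.0088 -1.      0.3298]
 [ 0.      0.      0.      1.    ]] 0.05965009216769834
200 none
800 none
400 none
board z nan rect ((0.0, 0.0), (0.0, 0.0), 0.0)
  return _methods._mean(a, axis=axis, dtype=dtype,
  ret = ret.dtype.type(ret / rcount)
```

Every field is required in every row.

apply_moves:
  rows:
    - {"x": -22,"y": -50,"z": 0,"rx": 0,"ry": 0,"rz": 0,"gripper": 60}
    - {"x": -22,"y": -50,"z": 0,"rx": 0,"ry": 0,"rz": 0,"gripper": 60}
    - {"x": -22,"y": -50,"z": 0,"rx": 0,"ry": 0,"rz": 0,"gripper": 60}
    - {"x": -22,"y": -50,"z": 0,"rx": 0,"ry": 0,"rz": 0,"gripper": 60}
    - {"x": -22,"y": -50,"z": 0,"rx": 0,"ry": 0,"rz": 0,"gripper": 60}
    - {"x": -22,"y": -50,"z": 0,"rx": 0,"ry": 0,"rz": 0,"gripper": 60}
    - {"x": -22,"y": -50,"z": 0,"rx": 0,"ry": 0,"rz": 0,"gripper": 60}
    - {"x": -22,"y": -50,"z": 0,"rx": 0,"ry": 0,"rz": 0,"gripper": 60}
    - {"x": -22,"y": -50,"z": 0,"rx": 0,"ry": 0,"rz": 0,"gripper": 60}
    - {"x": -22,"y": -50,"z": 0,"rx": 0,"ry": 0,"rz": 0,"gripper": 60}
    - {"x": -22,"y": -50,"z": 0,"rx": 0,"ry": 0,"rz": 0,"gripper": 60}
    - {"x": -22,"y": -50,"z": 0,"rx": 0,"ry": 0,"rz": 0,"gripper": 60}
    - {"x": -22,"y": -50,"z": 0,"rx": 0,"ry": 0,"rz": 0,"gripper": 60}
    - {"x": -22,"y": -50,"z": 0,"rx": 0,"ry": 0,"rz": 0,"gripper": 60}
    - {"x": -22,"y": -50,"z": 0,"rx": 0,"ry": 0,"rz": 0,"gripper": 60}
    - {"x": -22,"y": -50,"z": 0,"rx": 0,"ry": 0,"rz": 0,"gripper": 60}
    - {"x": -22,"y": -50,"z": 0,"rx": 0,"ry": 0,"rz": 0,"gripper": 60}
    - {"x": 0,"y": 0,"z": 0,"rx": 0,"ry": 0,"rz": 0,"gripper": 60}

```text
time_s: 4.0
tool_pos: [0.4669, -0.3292, 0.3213]
eef_rot: [-0.276, -3.129, 0.001]
wrist_force: [1.3, 0.0, 0.3]
gripper_width: 0.0601
grasp_force: 0.0
```

```bash
python3 w.py w3
```

```text
[[-0.9848  0.1735 -0.0009  0.4664]
 [ 0.1735  0.9848  0.001  -0.327 ]
 [ 0.0011  0.0008 -1.      0.3215]
 [ 0.      0.      0.      1.    ]] 0.05988697965730303
200 top 0.07657635955165938 centre [ 0.3783 -0.315 ] r 0.008910023607313633 215 tool delta mm [ 88.5677  -3.5993 245.0317] [317.  88.]
800 top 0.4053598358193003 centre [ 0.4504 -0.3249] r 0.02501203864812851 2551 tool delta mm [ 16.2249  -0.6257 -83.8261] [323. 410.]
400 top 0.08661693292013019 centre [ 0.5493 -0.3347] r 0.012040093541145325 296 tool delta mm [-83.2998   6.6023 234.8178] [326. 238.]
board z 0.01573735058886161 rect ((0.46205654740333557, -0.32288628816604614), (0.11007312685251236, 0.2800132632255554), 76.74659729003906)
```

View pics/w3.png

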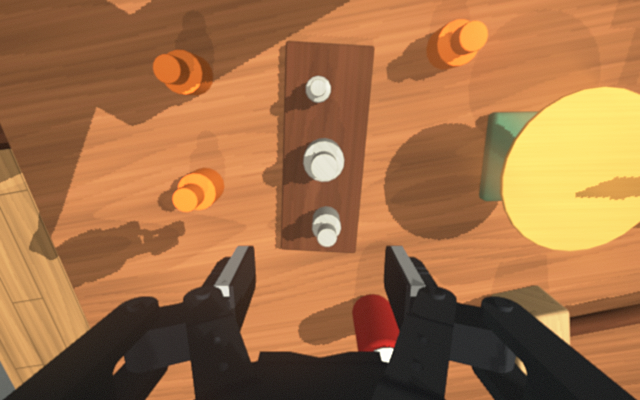

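Wrist view: the steel weights on the board are the 200 at (317,88), the 800 at (324,160) and the 400 at (326,235), with radii and heights as in the text. The orange look-alikes are at (180,72), (197,190) and (457,42). I'll redo the 800 with the gripper's own points filtered out.

```bash
sed -i 's/^C=cloud.*/&; C=C[C[:,2]<.11]/' w.py; python3 w.py w4|tail -4
```

```text
200 top 0.07660612712081993 centre [ 0.3778 -0.3151] r 0.008980873040854931 217 tool delta mm [ 88.5928  -4.9562 245.2913] [315.  89.]
800 top 0.0969468015574304 centre [ 0.462  -0.3234] r 0.014918381348252296 558 tool delta mm [  4.3073   1.4395 224.8694] [321. 168.]
400 top 0.08656296427967468 centre [ 0.5492 -0.3347] r 0.011978154070675373 294 tool delta mm [-83.5641   5.27   235.1657] [324. 238.]
board z 0.015737512876345672 rect ((0.4621025025844574, -0.3228468596935272), (0.11021170020103455, 0.27956217527389526), 76.77125549316406)
```

apply_moves:
  rows:
    - {"x": 4,"y": 2,"z": 50,"rx": 0,"ry": 0,"rz": 0,"gripper": 55}
    - {"x": 0,"y": 0,"z": 55,"rx": 0,"ry": 0,"rz": 0,"gripper": 55}
    - {"x": 0,"y": 0,"z": 55,"rx": 0,"ry": 0,"rz": 0,"gripper": 55}
    - {"x": 0,"y": 0,"z": 40,"rx": 0,"ry": 0,"rz": 0,"gripper": 55}
    - {"x": 0,"y": 0,"z": 25,"rx": 0,"ry": 0,"rz": 0,"gripper": 55}
    - {"x": 0,"y": 0,"z": 20,"rx": 0,"ry": 0,"rz": 0,"gripper": 55}
    - {"x": 0,"y": 0,"z": 0,"rx": 0,"ry": 0,"rz": 0,"gripper": 55}

```text
time_s: 4.97
tool_pos: [0.4615, -0.3204, 0.0762]
eef_rot: [-0.267, -3.127, -0.004]
wrist_force: [0.2, 0.1, 0.3]
gripper_width: 0.0551
grasp_force: 0.0
```

```bash
cat > v.py <<'E'
import sys
from h import *
np.set_printoptions(precision=4,suppress=True)
p=snap("wrist"); save(p,sys.argv[1]+".png"); s=arm.state(); print(s["time_s"],TT(),s["gripper_width"],s["wrist_force"],s["grasp_force"])
E
python3 v.py g1
```

```text
5.025 [[-0.9855  0.1697 -0.0009  0.4624]
 [ 0.1697  0.9855  0.001  -0.3215]
 [ 0.0011  0.0008 -1.      0.0774]
 [ 0.      0.      0.      1.    ]] 0.05466382692994693 [0.1891 0.0512 0.837 ] 0.0
```

apply_moves:
  rows:
    - {"x": 0,"y": -2,"z": 0,"rx": 0,"ry": 0,"rz": 0,"gripper": 40}
    - {"x": 0,"y": 0,"z": 0,"rx": 0,"ry": 0,"rz": 0,"gripper": 15}
    - {"x": 0,"y": 0,"z": 0,"rx": 0,"ry": 0,"rz": 0,"gripper": 15}
    - {"x": 0,"y": 0,"z": 0,"rx": 0,"ry": 0,"rz": 0,"gripper": 15}
    - {"x": 0,"y": 0,"z": -10,"rx": 0,"ry": 0,"rz": 0,"gripper": 15}
    - {"x": 0,"y": 0,"z": -20,"rx": 0,"ry": 0,"rz": 0,"gripper": 15}
    - {"x": 0,"y": 0,"z": -40,"rx": 0,"ry": 0,"rz": 0,"gripper": 15}
    - {"x": 0,"y": 0,"z": -45,"rx": 0,"ry": 0,"rz": 0,"gripper": 15}
    - {"x": 0,"y": 0,"z": -45,"rx": 0,"ry": 0,"rz": 0,"gripper": 15}
    - {"x": 0,"y": 0,"z": 0,"rx": 0,"ry": 0,"rz": 0,"gripper": 15}

```text
time_s: 6.28
tool_pos: [0.4643, -0.3269, 0.2409]
eef_rot: [0.269, 3.124, -0.008]
wrist_force: [0.6, -0.8, -7.8]
gripper_width: 0.0283
grasp_force: 60.8
```

```bash
cat > pan.py <<'E'
import sys
from h import *
np.set_printoptions(precision=4,suppress=True)
p=snap("top"); q=snap("scene"); T=TT()
for n,p in(("top",p),("scene",q)):
    C=cloud(p,np.ones((400,640),bool))
    P=C[(np.hypot(C[:,0]-.511,C[:,1]+.062)<.09)&(C[:,2]>.085)&(C[:,2]<.14)]
    z=np.median(P[:,2]); P=P[abs(P[:,2]-z)<.004]
    print(n,"pan z",z,cv2.minEnclosingCircle(P[:,:2].astype(np.float32)))
    for t in ("pan_load_top","pan_axe_top","pointer_tip"): print(t,[(round(m["p"],2),np.array(m["xyz"])) for m in imaging.mark_of(p,t)[:1]])
    I=cv2.resize(p["frame"][150:280,200:470,::-1],None,fx=2.9,fy=2.9,interpolation=cv2.INTER_CUBIC); cv2.imwrite(f"pics/{sys.argv[1]}_{n}.png",I)
s=arm.state(); print(s["time_s"],T,s["gripper_width"],s["wrist_force"],s["grasp_force"])
E
python3 pan.py p1
```

```text
top pan z 0.1275780004823639 ((0.5110888481140137, -0.062237873673439026), 0.08505859971046448)
pan_load_top [(0.72, array([ 0.5087, -0.0584,  0.1266]))]
pan_axe_top [(0.72, array([0.5493, 0.1822, 0.0959]))]
pointer_tip [(0.84, array([0.5343, 0.0819, 0.2309]))]
scene pan z 0.12793472042217513 ((0.5113996267318726, -0.0646548643708229), 0.08719516545534134)
pan_load_top [(0.78, array([ 0.5053, -0.0642,  0.127 ]))]
pan_axe_top [(0.97, array([0.5503, 0.1814, 0.0979]))]
pointer_tip [(0.92, array([0.5378, 0.0786, 0.2329]))]
6.675 [[-0.9852  0.1711 -0.0021  0.4615]
 [ 0.1711  0.9852  0.0016 -0.3244]
 [ 0.0024  0.0012 -1.      0.2357]
 [ 0.      0.      0.      1.    ]] 0.027854691923504205 [ 0.4804 -0.4614 -8.0299] 60.66777675412595
```

apply_moves:
  rows:
    - {"x": -1,"y": 30,"z": 0,"rx": 0,"ry": 0,"rz": 0,"gripper": 15}
    - {"x": -1,"y": 45,"z": 0,"rx": 0,"ry": 0,"rz": 0,"gripper": 15}
    - {"x": -1,"y": 50,"z": 0,"rx": 0,"ry": 0,"rz": 0,"gripper": 15}
    - {"x": 0,"y": 50,"z": 0,"rx": 0,"ry": 0,"rz": 0,"gripper": 15}
    - {"x": 0,"y": 45,"z": 0,"rx": 0,"ry": 0,"rz": 0,"gripper": 15}
    - {"x": 0,"y": 30,"z": 0,"rx": 0,"ry": 0,"rz": 0,"gripper": 15}
    - {"x": 0,"y": 16,"z": 0,"rx": 0,"ry": 0,"rz": 0,"gripper": 15}
    - {"x": 0,"y": 0,"z": 15,"rx": 0,"ry": 0,"rz": 0,"gripper": 15}
    - {"x": 0,"y": 0,"z": 15,"rx": 0,"ry": 0,"rz": 0,"gripper": 15}
    - {"x": 0,"y": 0,"z": 7,"rx": 0,"ry": 0,"rz": 0,"gripper": 15}
    - {"x": 0,"y": 0,"z": 0,"rx": 0,"ry": 0,"rz": 0,"gripper": 15}

```text
time_s: 8.05
tool_pos: [0.5099, -0.064, 0.199]
eef_rot: [-0.271, -3.127, -0.0]
wrist_force: [-0.5, 0.7, -8.2]
gripper_width: 0.0282
grasp_force: 61.1
```

```bash
python3 v.py g2
```

```text
8.1 [[-0.9851  0.172  -0.001   0.5106]
 [ 0.172   0.9851  0.0001 -0.064 ]
 [ 0.001  -0.0001 -1.      0.1998]
 [ 0.      0.      0.      1.    ]] 0.027577515728807955 [ 0.4744  0.2289 -9.2376] 61.165778192225844
```

View pics/g2.png

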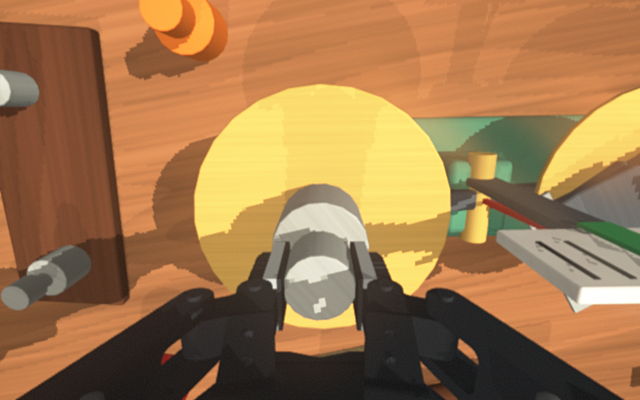

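The 800 hangs upright in the jaws, knob at (320,285), over the pan's middle. I'm lowering it slowly.

apply_moves:
  rows:
    - {"x": 0,"y": 1,"z": 4,"rx": 0,"ry": 0,"rz": 0,"gripper": 15}
    - {"x": 0,"y": 0,"z": 2,"rx": 0,"ry": 0,"rz": 0,"gripper": 15}
    - {"x": 0,"y": 0,"z": 1.5,"rx": 0,"ry": 0,"rz": 0,"gripper": 15}
    - {"x": 0,"y": 0,"z": 1,"rx": 0,"ry": 0,"rz": 0,"gripper": 15}
    - {"x": 0,"y": 0,"z": 1,"rx": 0,"ry": 0,"rz": 0,"gripper": 15}

```text
time_s: 8.72
tool_pos: [0.5112, -0.0625, 0.1908]
eef_rot: [0.269, 3.13, -0.0]
wrist_force: [-0.4, -0.6, -7.8]
gripper_width: 0.0282
grasp_force: 61.2
```

apply_moves:
  rows:
    - {"x": 0,"y": 0,"z": 1,"rx": 0,"ry": 0,"rz": 0,"gripper": 15}
    - {"x": 0,"y": 0,"z": 1,"rx": 0,"ry": 0,"rz": 0,"gripper": 15}
    - {"x": 0,"y": 0,"z": 0,"rx": 0,"ry": 0,"rz": 0,"gripper": 15}

```text
time_s: 9.1
tool_pos: [0.5115, -0.0626, 0.1897]
eef_rot: [0.269, 3.129, -0.0]
wrist_force: [-1.6, 0.1, 0.6]
gripper_width: 0.0281
grasp_force: 62.0
```

The pan now carries the weight (wrist force near 0) and hasn't sunk. I'm releasing it and rising.

apply_moves:
  rows:
    - {"x": 0,"y": 0,"z": 0,"rx": 0,"ry": 0,"rz": 0,"gripper": 38}
    - {"x": 0,"y": 0,"z": 0,"rx": 0,"ry": 0,"rz": 0,"gripper": 50}
    - {"x": 0,"y": 0,"z": 0,"rx": 0,"ry": 0,"rz": 0,"gripper": 50}
    - {"x": 0,"y": 0,"z": -20,"rx": 0,"ry": 0,"rz": 0,"gripper": 50}
    - {"x": 0,"y": 0,"z": -40,"rx": 0,"ry": 0,"rz": 0,"gripper": 50}
    - {"x": 0,"y": 0,"z": -40,"rx": 0,"ry": 0,"rz": 0,"gripper": 50}
    - {"x": 0,"y": 0,"z": 0,"rx": 0,"ry": 0,"rz": 0,"gripper": 50}

```text
time_s: 9.98
tool_pos: [0.5138, -0.0632, 0.293]
eef_rot: [0.269, 3.122, -0.002]
wrist_force: [0.2, -1.2, -0.3]
gripper_width: 0.0503
grasp_force: 0.0
```

```bash
python3 pan.py p2
```

```text
top pan z 0.1275973854858008 ((0.485930860042572, -0.12045180797576904), 0.05583823844790459)
pan_load_top [(0.74, array([ 0.5089, -0.0595,  0.1279]))]
pan_axe_top [(0.69, array([0.5498, 0.1809, 0.0934]))]
pointer_tip [(0.87, array([0.5318, 0.081 , 0.2296]))]
scene pan z 0.12782250444866305 ((0.5121861100196838, -0.06546194851398468), 0.08584852516651154)
pan_load_top [(0.86, array([ 0.5077, -0.065 ,  0.1248]))]
pan_axe_top [(0.55, array([0.5486, 0.1813, 0.0937]))]
pointer_tip [(0.67, array([ 0.5522, -0.3339,  0.0223]))]
10.375 [[-0.9853  0.171   0.0012  0.5114]
 [ 0.171   0.9853 -0.0003 -0.0626]
 [-0.0012 -0.0001 -1.      0.2891]
 [ 0.      0.      0.      1.    ]] 0.05011971904389676 [ 0.1591 -0.2784 -0.4545] 0.0
```

The pan is still at its stop, so the axe head is about 1.2 kg or more and the 400 is next.

apply_moves:
  rows:
    - {"x": -10,"y": -32,"z": 0,"rx": 0,"ry": 0,"rz": 0,"gripper": 50}
    - {"x": -16,"y": -50,"z": 0,"rx": 0,"ry": 0,"rz": 0,"gripper": 50}
    - {"x": -16,"y": -50,"z": 0,"rx": 0,"ry": 0,"rz": 0,"gripper": 50}
    - {"x": -16,"y": -50,"z": 0,"rx": 0,"ry": 0,"rz": 0,"gripper": 50}
    - {"x": -16,"y": -50,"z": 0,"rx": 0,"ry": 0,"rz": 0,"gripper": 50}
    - {"x": -10,"y": -30,"z": 30,"rx": 0,"ry": 0,"rz": 0,"gripper": 50}
    - {"x": 0,"y": 0,"z": 55,"rx": 0,"ry": 0,"rz": 0,"gripper": 50}
    - {"x": 0,"y": 0,"z": 50,"rx": 0,"ry": 0,"rz": 0,"gripper": 50}
    - {"x": 0,"y": 0,"z": 25,"rx": 0,"ry": 0,"rz": 0,"gripper": 50}
    - {"x": 0,"y": 0,"z": 0,"rx": 0,"ry": 0,"rz": 0,"gripper": 50}
    - {"x": 0,"y": 0,"z": 0,"rx": 0,"ry": 0,"rz": 0,"gripper": 50}

```text
time_s: 11.75
tool_pos: [0.5498, -0.3355, 0.1299]
eef_rot: [0.269, 3.129, -0.001]
wrist_force: [-0.1, 0.1, 0.4]
gripper_width: 0.0501
grasp_force: 0.0
```

```bash
python3 w.py w5
```

```text
[[-0.9853  0.1709  0.0025  0.5502]
 [ 0.1709  0.9853 -0.0019 -0.3358]
 [-0.0028 -0.0014 -1.      0.1306]
 [ 0.      0.      0.      1.    ]] 0.050099481806921656
200 none
800 top 0.01732090150684601 centre [ 0.465 -0.326] r 0.030064672231674194 5921 tool delta mm [ 85.9362  -4.7102 113.0843] [311.  85.]
400 top 0.08655529865817554 centre [ 0.5497 -0.3351] r 0.012086872942745686 1288 tool delta mm [ 0.7439  0.63   44.0769] [319. 234.]
board z 0.015826953601823485 rect ((0.5039045214653015, -0.33284759521484375), (0.11040907353162766, 0.19451946020126343), 76.80421447753906)
```

Aligned within 1 mm. I'm lowering 60 mm, gripping and lifting.

apply_moves:
  rows:
    - {"x": 0,"y": 0,"z": 35,"rx": 0,"ry": 0,"rz": 0,"gripper": 45}
    - {"x": 0,"y": 0,"z": 20,"rx": 0,"ry": 0,"rz": 0,"gripper": 45}
    - {"x": 0,"y": 0,"z": 5,"rx": 0,"ry": 0,"rz": 0,"gripper": 45}
    - {"x": 0,"y": 0,"z": 0,"rx": 0,"ry": 0,"rz": 0,"gripper": 30}
    - {"x": 0,"y": 0,"z": 0,"rx": 0,"ry": 0,"rz": 0,"gripper": 10}
    - {"x": 0,"y": 0,"z": 0,"rx": 0,"ry": 0,"rz": 0,"gripper": 10}
    - {"x": 0,"y": 0,"z": 0,"rx": 0,"ry": 0,"rz": 0,"gripper": 10}

```text
time_s: 12.68
tool_pos: [0.5504, -0.3358, 0.0707]
eef_rot: [0.269, 3.127, -0.003]
wrist_force: [0.7, 0.7, 6.9]
gripper_width: 0.0219
grasp_force: 59.5
```

apply_moves:
  rows:
    - {"x": 0,"y": 0,"z": -10,"rx": 0,"ry": 0,"rz": 0,"gripper": 10}
    - {"x": 0,"y": 0,"z": -25,"rx": 0,"ry": 0,"rz": 0,"gripper": 10}
    - {"x": 0,"y": 0,"z": -45,"rx": 0,"ry": 0,"rz": 0,"gripper": 10}
    - {"x": 0,"y": 0,"z": -45,"rx": 0,"ry": 0,"rz": 0,"gripper": 10}
    - {"x": 0,"y": 0,"z": -25,"rx": 0,"ry": 0,"rz": 0,"gripper": 10}
    - {"x": 4,"y": 30,"z": 0,"rx": 0,"ry": 0,"rz": 0,"gripper": 10}
    - {"x": 7,"y": 50,"z": 0,"rx": 0,"ry": 0,"rz": 0,"gripper": 10}
    - {"x": 7,"y": 50,"z": 0,"rx": 0,"ry": 0,"rz": 0,"gripper": 10}
    - {"x": 7,"y": 50,"z": 0,"rx": 0,"ry": 0,"rz": 0,"gripper": 10}
    - {"x": 6,"y": 43,"z": 0,"rx": 0,"ry": 0,"rz": 0,"gripper": 10}
    - {"x": 4,"y": 26,"z": 0,"rx": 0,"ry": 0,"rz": 0,"gripper": 10}
    - {"x": 1,"y": 14,"z": 0,"rx": 0,"ry": 0,"rz": 0,"gripper": 10}
    - {"x": 0,"y": 0,"z": 0,"rx": 0,"ry": 0,"rz": 0,"gripper": 10}
    - {"x": 0,"y": 0,"z": 16,"rx": 0,"ry": 0,"rz": 0,"gripper": 10}
    - {"x": 0,"y": 0,"z": 10,"rx": 0,"ry": 0,"rz": 0,"gripper": 10}
    - {"x": 0,"y": 0,"z": 4,"rx": 0,"ry": 0,"rz": 0,"gripper": 10}
    - {"x": 0,"y": 0,"z": 0,"rx": 0,"ry": 0,"rz": 0,"gripper": 10}

```text
time_s: 14.8
tool_pos: [0.5581, -0.07, 0.188]
eef_rot: [-0.27, -3.128, -0.0]
wrist_force: [-0.9, 0.5, -3.7]
gripper_width: 0.0221
grasp_force: 59.5
```

```bash
python3 v.py g3
```

```text
14.85 [[-0.9852  0.1715 -0.0003  0.5585]
 [ 0.1715  0.9852  0.0001 -0.07  ]
 [ 0.0004  0.     -1.      0.1886]
 [ 0.      0.      0.      1.    ]] 0.022064191836327983 [-0.1769 -0.1623 -4.5714] 59.50248185370583
```

View pics/g3.png

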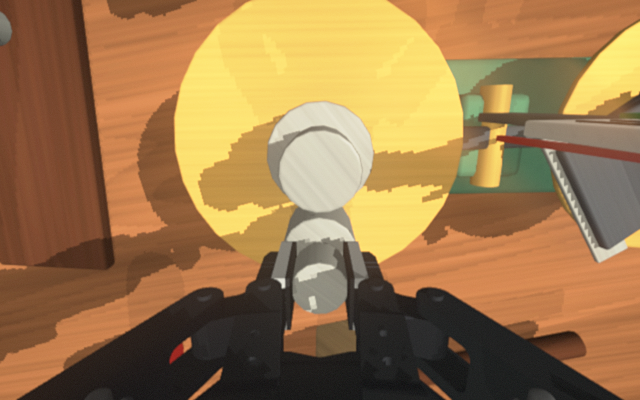

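The 800 stands upright on the pan at (320,155) and the 400 hangs behind it at (320,285), clear of it. I'm lowering, and the pan may sink as it takes the load.

apply_moves:
  rows:
    - {"x": 0,"y": 0,"z": 3,"rx": 0,"ry": 0,"rz": 0,"gripper": 10}
    - {"x": 0,"y": 0,"z": 1.5,"rx": 0,"ry": 0,"rz": 0,"gripper": 10}
    - {"x": 0,"y": 0,"z": 1,"rx": 0,"ry": 0,"rz": 0,"gripper": 10}
    - {"x": 0,"y": 0,"z": 1,"rx": 0,"ry": 0,"rz": 0,"gripper": 10}
    - {"x": 0,"y": 0,"z": 1,"rx": 0,"ry": 0,"rz": 0,"gripper": 10}
    - {"x": 0,"y": 0,"z": 0,"rx": 0,"ry": 0,"rz": 0,"gripper": 10}

```text
time_s: 15.6
tool_pos: [0.5586, -0.0697, 0.1813]
eef_rot: [-0.27, -3.13, 0.0]
wrist_force: [0.3, 0.1, -2.9]
gripper_width: 0.0223
grasp_force: 59.6
```

apply_moves:
  rows:
    - {"x": 0,"y": 0,"z": 1,"rx": 0,"ry": 0,"rz": 0,"gripper": 10}
    - {"x": 0,"y": 0,"z": 1,"rx": 0,"ry": 0,"rz": 0,"gripper": 10}
    - {"x": 0,"y": 0,"z": 1,"rx": 0,"ry": 0,"rz": 0,"gripper": 10}
    - {"x": 0,"y": 0,"z": 1,"rx": 0,"ry": 0,"rz": 0,"gripper": 10}
    - {"x": 0,"y": 0,"z": 0,"rx": 0,"ry": 0,"rz": 0,"gripper": 10}
    - {"x": 0,"y": 0,"z": 0,"rx": 0,"ry": 0,"rz": 0,"gripper": 10}

```text
time_s: 16.35
tool_pos: [0.5587, -0.0698, 0.1774]
eef_rot: [0.27, 3.13, -0.0]
wrist_force: [0.1, -0.8, -2.4]
gripper_width: 0.0219
grasp_force: 59.7
```

The pan is sinking as it takes load, so I follow it down.

apply_moves:
  rows:
    - {"x": 0,"y": 0,"z": 1.5,"rx": 0,"ry": 0,"rz": 0,"gripper": 10}
    - {"x": 0,"y": 0,"z": 1.5,"rx": 0,"ry": 0,"rz": 0,"gripper": 10}
    - {"x": 0,"y": 0,"z": 1.5,"rx": 0,"ry": 0,"rz": 0,"gripper": 10}
    - {"x": 0,"y": 0,"z": 1.5,"rx": 0,"ry": 0,"rz": 0,"gripper": 10}
    - {"x": 0,"y": 0,"z": 1,"rx": 0,"ry": 0,"rz": 0,"gripper": 10}
    - {"x": 0,"y": 0,"z": 0,"rx": 0,"ry": 0,"rz": 0,"gripper": 10}
    - {"x": 0,"y": 0,"z": 0,"rx": 0,"ry": 0,"rz": 0,"gripper": 10}

```text
time_s: 17.23
tool_pos: [0.5587, -0.0698, 0.1704]
eef_rot: [0.27, 3.13, -0.0]
wrist_force: [-0.9, -1.9, -0.5]
gripper_width: 0.0221
grasp_force: 59.8
```

apply_moves:
  rows:
    - {"x": 0,"y": 0,"z": 1,"rx": 0,"ry": 0,"rz": 0,"gripper": 10}
    - {"x": 0,"y": 0,"z": 0.5,"rx": 0,"ry": 0,"rz": 0,"gripper": 10}
    - {"x": 0,"y": 0,"z": 0,"rx": 0,"ry": 0,"rz": 0,"gripper": 10}
    - {"x": 0,"y": 0,"z": 0,"rx": 0,"ry": 0,"rz": 0,"gripper": 30}
    - {"x": 0,"y": 0,"z": 0,"rx": 0,"ry": 0,"rz": 0,"gripper": 42}
    - {"x": 0,"y": 0,"z": 0,"rx": 0,"ry": 0,"rz": 0,"gripper": 42}
    - {"x": 0,"y": 0,"z": -20,"rx": 0,"ry": 0,"rz": 0,"gripper": 42}
    - {"x": 0,"y": 0,"z": -40,"rx": 0,"ry": 0,"rz": 0,"gripper": 42}
    - {"x": 0,"y": 0,"z": -40,"rx": 0,"ry": 0,"rz": 0,"gripper": 42}
    - {"x": 0,"y": 0,"z": -20,"rx": 0,"ry": 0,"rz": 0,"gripper": 42}
    - {"x": 0,"y": 0,"z": 0,"rx": 0,"ry": 0,"rz": 0,"gripper": 42}
    - {"x": 0,"y": 0,"z": 0,"rx": 0,"ry": 0,"rz": 0,"gripper": 42}

```text
time_s: 18.73
tool_pos: [0.558, -0.0695, 0.2876]
eef_rot: [-0.269, -3.128, -0.001]
wrist_force: [-0.3, -0.1, -0.4]
gripper_width: 0.0421
grasp_force: 0.0
```

```bash
python3 pan.py p3
```

```text
top pan z 0.11128187912190524 ((0.5025568604469299, -0.11359766125679016), 0.06688242405653)
pan_load_top []
pan_axe_top [(0.91, array([0.5517, 0.1838, 0.1107]))]
pointer_tip [(0.6, array([0.5302, 0.0623, 0.2309]))]
scene pan z 0.11184956060289653 ((0.5115501284599304, -0.06663212925195694), 0.08655199408531189)
pan_load_top [(0.89, array([ 0.5103, -0.0631,  0.1117]))]
pan_axe_top [(0.98, array([0.5494, 0.181 , 0.1092]))]
pointer_tip [(0.79, array([0.5319, 0.0615, 0.2334]))]
19.125 [[-0.9853  0.171  -0.003   0.5576]
 [ 0.171   0.9853  0.0008 -0.0694]
 [ 0.0031  0.0003 -1.      0.287 ]
 [ 0.      0.      0.      1.    ]] 0.04188993113289414 [-0.4799 -0.7747  0.7609] 0.0
```

View pics/p3_scene.png

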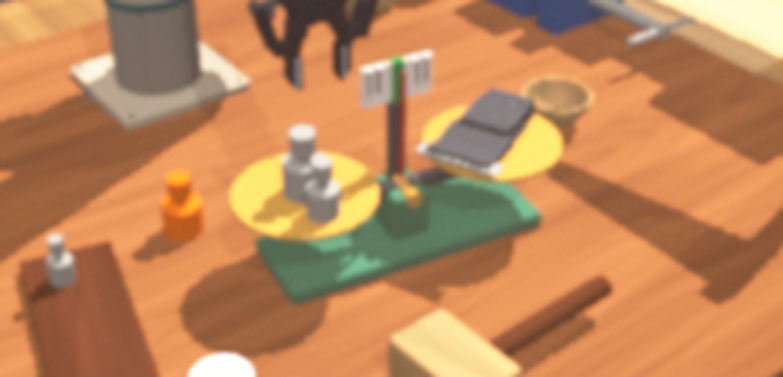

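Both pans are at about 0.111 m, so the tilt is about 0.01 rad and the pointer is in the green band at (400,85). The 800 and 400 stand upright, the 200 stands on its board at (60,260), and the axe head lies on its pan. I'll back off, let it settle and check again before handing in.

apply_moves:
  rows:
    - {"x": 0,"y": -10,"z": -40,"rx": 0,"ry": 0,"rz": 0,"gripper": 42}
    - {"x": 0,"y": -40,"z": -20,"rx": 0,"ry": 0,"rz": 0,"gripper": 42}
    - {"x": 0,"y": -20,"z": 0,"rx": 0,"ry": 0,"rz": 0,"gripper": 42}
    - {"x": 0,"y": 0,"z": 0,"rx": 0,"ry": 0,"rz": 0,"gripper": 42}
    - {"x": 0,"y": 0,"z": 0,"rx": 0,"ry": 0,"rz": 0,"gripper": 42}
    - {"x": 0,"y": 0,"z": 0,"rx": 0,"ry": 0,"rz": 0,"gripper": 42}
    - {"x": 0,"y": 0,"z": 0,"rx": 0,"ry": 0,"rz": 0,"gripper": 42}

```text
time_s: 20.0
tool_pos: [0.5465, -0.1379, 0.3484]
eef_rot: [-0.268, -3.129, -0.001]
wrist_force: [-0.1, -0.4, -1.0]
gripper_width: 0.0418
grasp_force: 0.0
```

```bash
python3 pan.py p4 | grep -E "pan|pointer" && python3 -c "
from h import *
print(arm.close_job())"
```

```text
top pan z 0.11128491014108932 ((0.5313262343406677, -0.01846892572939396), 0.06755715608596802)
pan_load_top [(0.59, array([ 0.5073, -0.0612,  0.111 ]))]
pan_axe_top [(0.57, array([0.5469, 0.1825, 0.1123]))]
pointer_tip [(0.68, array([0.5283, 0.0641, 0.232 ]))]
scene pan z 0.11194474153668454 ((0.5115656852722168, -0.06532059609889984), 0.08605463802814484)
pan_load_top [(0.83, array([ 0.5089, -0.0645,  0.1078]))]
pan_axe_top [(0.78, array([0.546 , 0.1818, 0.1112]))]
pointer_tip [(0.7, array([0.5341, 0.0611, 0.2306]))]
the job is handed in; nothing more can be done
None
```

The job is handed in at about 20 s: the 800 g and 400 g weights balance the axe head (about 1.23 kg), the beam rests about 0.01 rad from level with the pointer in the green band, and the 200 g weight was left standing on its board; the verdict itself was not reported back.

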